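# Gather the resin-cast beetles under the microscope

## Robot

A 6-joint arm with a two-finger parallel gripper is mounted at the origin on the work surface. World frame = base frame: x ahead of the robot, y to its left, z up, the work surface at z = 0. Lengths are in m, angles in rad, forces in N, time in s.
With the tool pointing down it reaches from about 0.35 to 0.775 m from the base axis. Payload 7.3 kg.
Tool frame: the origin (TCP) lies at the centre of the arm's flange, where the gripper is bolted on; the fingertips stand 178 mm ahead of it and the grasp point (between the pads) lies 159 mm ahead of it; z points along the fingers, y is the line along which they close (so a half turn about z gives the same grasp; the last joint's range is limited). The gripper opens to 92 mm and grips with 3 to 60 N. Pads are 19 mm wide; open, the fingers measure 130 mm over their backs; the gripper's body (75 mm by 190 mm) begins 47 mm behind the grasp point.
Start: joints at [-1.439, 0.342, 1.524, -0, 1.275, -0.146], TCP at [0.144, -0.505, 0.405] pointing down, gripper open.
Joint ranges: [-2.53, 2.53], [-0.77, 2.02], [0.04, 2.7], [-1, 4.14], [0.28, 2.66], [-3.11, 3.11]. Speed limits (rad/s): [2.57, 2.57, 3.14, 3.14, 3.14, 3.14].

## Interface

Orientations are given as [roll, pitch, yaw] about the fixed x, y, z axes, in that order (R = Rz(yaw) Ry(pitch) Rx(roll)).
In Python, from cell import robot gives the robot as it stands.
- The arm moves only by the tool drive_effector, called after ">>>" as name(argument=value, ...) on one line, values as JSON. Schema: {"type":"object","properties":{"increments":{"type":"array","items":{"type":"array","items":{"type":"array","items":{"type":"number"},"minItems":6,"maxItems":6},"minItems":1,"maxItems":8},"minItems":1,"maxItems":1},"jaw":{"type":"number"},"clamp_n":{"type":"number"},"only":{"type":"string"},"quiet":{"type":"boolean"},"lines":{"type":"string"}},"required":["increments"],"additionalProperties":false}. increments is a list that holds a single list of rows (three levels of brackets), with 1 to 8 rows, each of 6 numbers: dx, dy, dz in m, then a rotation vector rx, ry, rz in rad; each row shifts and turns the commanded pose from where the row before left it, along the tool's axes as they then stand; what a row does not reach is not made up. A row lasts 1/12 s, in which the tool goes at most 0.0417 m and 0.125 rad, less where a joint would pass 70% of its speed; a pose out of reach is approached as far as the arm can. jaw is the finger opening in m, set as the call begins (left out keeps the last). The fingers move at their own pace and stop on an object; clamp_n is the grip in N (left out, the last holds). Time passes only in rows, so rows that do not move let the fingers close. The tool returns the time, the measured TCP pose, the force, the opening and the grip force at its end. only (a regular expression) keeps the lines of the reply that match it, lines (a string "A,B") keeps lines A to B, and quiet returns only ok. Input that does not fit is refused with a message, and nothing moves.
- robot.observe(): the state, without advancing time (a new reading comes with each control period).
- robot.read_camera(name): name is "scene" or "side" or "wrist"; returns a dict with "image" (420x560x3 uint8, red, green, blue), "fx", "fy", "cx", "cy" (pixels), "pose" (4x4, takes a point from camera to world coordinates). Camera axes: x right, y down, z forward; pixel columns grow to the right and rows downward; lengths in m; the calibration is good to about 2 mm. A picture is of the moment at which its call begins. There is no depth.
- robot.hand_in(): hands the job in; it is judged then, once.
The state is a dict: "time": time; "qpos": joint angles; "qvel": joint speeds; "joint_efforts": joint torques, N m; "tool_pos": TCP position; "tool_rot": TCP orientation; "contact_force": force on the tool from outside, world axes, zero at the start; "torque": the same for the moment, N m; "opening": finger opening in m; "grip_force": force on a finger pad.
Only numpy, scipy, OpenCV 4.12 (cv2) and the standard library are available. Lean on these libraries where they do the work, as an engineer would, in place of code of your own. Each camera call takes 0.05 s, during which the arm holds its last target. There are 200 camera calls.

## Task

Slide the wooden tray flat across the desk until the red dot in its marked corner is centred under the microscope lens. Then, with that corner staying down on the desk under the lens, tip the tray so that all three resin-cast beetles slide together into the marked corner, and finish while still gripping the tray and holding it tilted there by yourself, with the casts at rest. Do not let the tray or the arm knock the microscope, and leave the other things on the desk where they are.

Things in the scene. Friction and masses are not known exactly. Their poses are not given: they have to be found in the camera images.
- tray: loose wooden tray, 150 (its x) by 210 (its y) by 30 mm high, walls 10 mm thick, inner floor 5 mm up, 0.2 kg. Origin: centre of its underside, z up. Marked corner at -x, -y (red rim strips, red dot): at the start the near right one, the tray's y pointing roughly to the robot's left. Inside, along the +x wall towards the +y end, it is free of casts, so that wall can be pinched there
- tray_mark (a point): the marked spot: red dot 14 mm across on the tray's inner floor, 28 mm from both inner walls of the marked corner (tray frame: x -37, y -67, z 5 mm)
- tray_corner (a point): the marked corner itself: where the two inner walls meet the inner floor (tray frame: x -65, y -95, z 5 mm)
- lens (a point): centre of the underside of the microscope's downward lens, 160 mm above the desk; the lens barrel is 68 mm across. A flat white round plate 90 mm across, flush with the desk, lies straight below it
- microscope: fixed boom-stand microscope, origin on the desk straight below the lens. Head: within 55 mm of the lens axis up to 280 mm, then a box 110 by 85 mm up to 340 mm, eyepieces slanting away from the robot (+x) to 430 mm high. Boom 315 mm up, to the robot's right (-y), to a column on a foot 310 to 530 mm from the lens axis. Nothing on its +y side
- cast1: loose orange see-through resin disc with a beetle in it, 24 mm across, 18 mm high, 10 g, lying in the tray; polished, so it slides on the tray floor and walls once the tray is tipped by some 9 to 12 degrees (sliding along a wall needs up to twice that). Origin: centre of its underside
- cast2: loose yellow see-through resin disc with a beetle in it, 24 mm across, 18 mm high, 10 g, lying in the tray; polished, so it slides on the tray floor and walls once the tray is tipped by some 9 to 12 degrees (sliding along a wall needs up to twice that). Origin: centre of its underside
- cast3: loose brown see-through resin disc with a beetle in it, 24 mm across, 18 mm high, 10 g, lying in the tray; polished, so it slides on the tray floor and walls once the tray is tipped by some 9 to 12 degrees (sliding along a wall needs up to twice that). Origin: centre of its underside
- vial1: small glass vial with yellow cap, 24 mm across, 55 mm high, loose bystander; origin: centre of its underside
- vial2: small glass vial with blue cap, 24 mm across, 55 mm high, loose bystander; origin: centre of its underside
- vial3: small glass vial with white cap, 24 mm across, 55 mm high, loose bystander; origin: centre of its underside
- jar: glass jar with yellow lid, 64 mm across, 93 mm high, loose bystander; origin: centre of its underside
- mug: white mug with pens, 82 mm across, 95 mm high, 155 mm with the pens, loose bystander; origin: centre of its underside
- clock: alarm clock, 84 mm across, 125 mm high, loose bystander; origin: centre of its underside
- phone: phone, 150 by 72 by 9 mm, loose bystander; origin: centre of its underside
- forceps: steel forceps, 135 mm long, 8 mm high, loose bystander; origin: centre of its underside

How it is judged:
By the outcome, as a careful person would: the job done as asked, in the order asked, and still so for the second after the job is handed in, while the arm keeps its last pose, push and grip.
It also fails if it takes over 45 s, if anything falls off the work surface, if the arm or the gripper's body presses on something with over 40 N, if the wrist force passes 120 N, or if a joint passes its speed limit or range.

## Working session

There is one attempt and no reset: what is moved stays moved. The work goes in short steps, Python scripts to look and compute and a tool call to move; the robot and the scene stay as the last step left them, time stands still between calls to the robot, and variables do not carry over. Pictures are saved under pics/ and viewed, at most 10 in all, crops included, and the job is handed in when it is done.

```bash
ls; mkdir -p pics
```

Create h.py:
```python
import numpy as np, cv2
from cell import robot
def ray(c,u,v,z):
    d=c["pose"][:3,:3]@np.array([(u-c["cx"])/c["fx"],(v-c["cy"])/c["fy"],1]);o=c["pose"][:3,3]
    return o+d*(z-o[2])/d[2]
def proj(c,p):
    q=np.linalg.inv(c["pose"])@np.r_[p,1];return np.array([c["fx"]*q[0]/q[2]+c["cx"],c["fy"]*q[1]/q[2]+c["cy"]])
```

Run:
```python
from h import *
for n in ["scene","side","wrist"]:
    c=robot.read_camera(n);cv2.imwrite(f"pics/{n}0.png",c["image"][...,::-1]);print(n,c["fx"],c["pose"].round(3).tolist())
a=[cv2.imread(f"pics/{n}0.png") for n in ["scene","side"]]
print(robot.observe())
```

```text
cell.py
pics
scene 403.75547956855496 [[0.044, 0.711, -0.702, 1.244], [0.999, -0.03, 0.033, 0.045], [0.003, -0.703, -0.711, 0.848], [0.0, 0.0, 0.0, 1.0]]
side 445.1209130287606 [[-0.985, -0.136, 0.111, 0.402], [-0.175, 0.737, -0.652, 0.774], [0.007, -0.662, -0.75, 0.883], [0.0, 0.0, 0.0, 1.0]]
wrist 302.37545935975453 [[0.274, -0.928, -0.255, 0.212], [-0.962, -0.265, -0.07, -0.487], [-0.002, 0.264, -0.965, 0.383], [0.0, 0.0, 0.0, 1.0]]
{'time': 0.15, 'qpos': array([-1.43898464e+00,  3.42574709e-01,  1.52480357e+00, -3.64311160e-05,
        1.27541037e+00, -1.45975672e-01]), 'qvel': array([ 0.00076755, -0.00157674, -0.00458664,  0.00071467,  0.00040863,
       -0.00080245]), 'joint_efforts': array([ 2.06204902e-03, -4.31467581e+01, -2.44353819e+01,  7.17171701e-02,
        5.36895613e-02, -8.40041594e-05]), 'tool_pos': array([ 0.14398538, -0.50476363,  0.40419616]), 'tool_rot': array([-3.14040431e+00, -1.39496920e-04,  2.77797903e-01]), 'contact_force': array([-0.40268434, -0.67641955,  1.20014772]), 'torque': array([-0.00498597, -0.00334999,  0.02281126]), 'grip_force': 0.0, 'opening': 0.09174595280582566}
```

View pics/scene0.png

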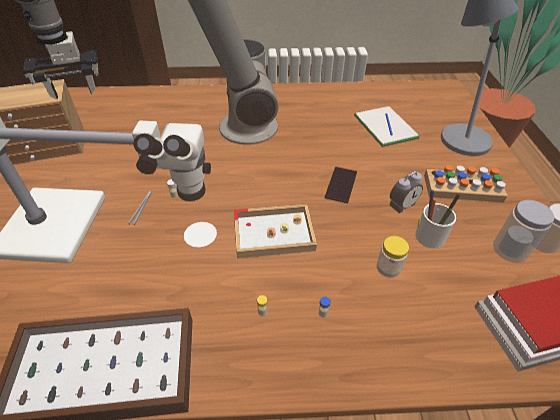

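View pics/side0.png

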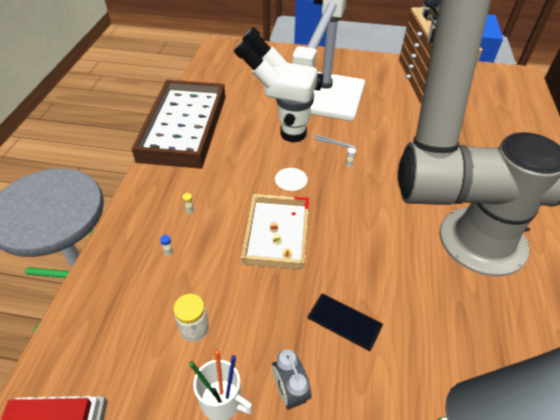

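The scene view shows the tray around (275,230) with its red dot at (248,225). The white plate is at (200,234), and the casts are at (271,232), (284,228) and (297,219). The side view agrees: plate at (291,179), dot at (293,213).

Add to h.py:
```python
def blobs(c,lo,hi,roi,mn=4):
    h=cv2.cvtColor(c["image"],cv2.COLOR_RGB2HSV);m=cv2.inRange(h,lo,hi)
    k=np.zeros_like(m);x0,y0,x1,y1=roi;k[y0:y1,x0:x1]=m[y0:y1,x0:x1]
    n,l,s,ce=cv2.connectedComponentsWithStats(k)
    return [(s[i,4],ce[i].round(1),s[i,:4]) for i in range(1,n) if s[i,4]>=mn]
```

Run:
```python
from h import *
for n,rp,rt in [("scene",(180,218,220,250),(225,198,322,262)),("side",(270,165,312,192),(238,190,315,272))]:
    c=robot.read_camera(n)
    for a,ce,s in blobs(c,(0,0,190),(179,60,255),rp,50): print(n,"plate",a,ce,ray(c,*ce,0).round(4))
    for a,ce,s in blobs(c,(0,130,80),(8,255,255),rt): print("red",a,ce,s,ray(c,*ce,.005).round(4))
    for a,ce,s in blobs(c,(172,130,80),(179,255,255),rt): print("red2",a,ce,s,ray(c,*ce,.005).round(4))
    for a,ce,s in blobs(c,(9,90,60),(35,255,255),rt,15): print("or",a,ce,s,ray(c,*ce,.012).round(4))
    x0,y0,x1,y1=rt
    cv2.imwrite(f"pics/{n}crop.png",cv2.resize(c["image"][y0-5:y1+5,x0-5:x1+5,::-1],None,fx=6,fy=6,interpolation=cv2.INTER_CUBIC))
a=cv2.imread("pics/scenecrop.png");b=cv2.imread("pics/sidecrop.png");print(a.shape,b.shape)
b=cv2.rotate(b,cv2.ROTATE_90_CLOCKWISE)
w=max(a.shape[1],b.shape[1]);p=lambda i:cv2.copyMakeBorder(i,0,0,0,w-i.shape[1],0)
cv2.imwrite("pics/both.png",cv2.resize(np.vstack([p(a),p(b)]),None,fx=.58,fy=.58))
```

```text
scene plate 651 [199.7 234.1] [ 0.5106 -0.1327  0.    ]
red 82 [238.6 212.2] [233 208  15  13] [ 0.4363 -0.027   0.005 ]
red 12 [248.2 224.1] [246 223   5   3] [0.4836 0.0009 0.005 ]
or 3754 [273.9 229.3] [225 198  97  64] [0.5121 0.072  0.012 ]
or 48 [297.2 218.2] [294 215   7   9] [0.4734 0.1393 0.012 ]
or 23 [284.1 227.4] [282 224   6   7] [0.5064 0.1004 0.012 ]
or 51 [270.9 231.3] [267 228   8   9] [0.519  0.0635 0.012 ]
side plate 583 [290.6 178.8] [ 0.5099 -0.128   0.    ]
red 86 [303.3 200.6] [294 196  15  13] [ 0.4629 -0.0461  0.005 ]
red 6 [293.  213.5] [292 213   3   2] [0.4833 0.0047 0.005 ]
or 3341 [274.9 231.3] [238 190  77  82] [0.5186 0.078  0.012 ]
or 56 [273.4 226.8] [270 223   8   9] [0.5249 0.0643 0.012 ]
or 27 [276.6 239. ] [274 237   7   5] [0.5102 0.1014 0.012 ]
(444, 642, 3) (552, 522, 3)
```

View pics/both.png

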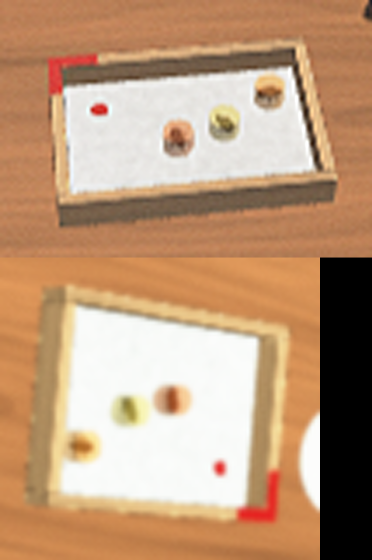

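The crop shows the tray's four rim corners at crop pixels (50,58), (302,43), (337,180) and (58,208). The inner +x/+y area is free of casts; the orange one sits by the -x/+y corner.

Run:
```python
from h import *
c=robot.read_camera("scene")
T=np.array([[-75,-105],[-75,105],[75,105],[75,-105]])/1000
W=np.array([ray(c,220+u/3.48,193+v/3.48,.03)[:2] for u,v in [(50,58),(302,43),(337,180),(58,208)]])
print(W.round(4))
S,_=cv2.estimateAffinePartial2D(T,W);a=np.arctan2(S[1,0],S[0,0]);print("yaw",np.degrees(a),"scale",np.hypot(*S[:,0]),S[:,2])
R=np.array([[np.cos(a),-np.sin(a)],[np.sin(a),np.cos(a)]])
t=W.mean(0)
print(t, "mark",t+R@[-.037,-.067],"grasp",t+R@[.07,.07])
```

```text
[[ 0.4499 -0.037 ]
 [ 0.4414  0.1685]
 [ 0.5857  0.1807]
 [ 0.6033 -0.0267]]
yaw 3.851425844401829 scale 0.9884469771967501 [0.5200663 0.0714123]
[0.52006629 0.0714123 ] mark [0.48765021 0.00207834] grasp [0.58520634 0.14595607]
```

>>> drive_effector(increments=[[[0,0,-0.04,0,0,-0.12],[0,0,-0.04,0,0,-0.12],[0,0,-0.04,0,0,-0.12],[0,0,-0.04,0,0,-0.12],[0,0,-0.04,0,0,-0.12],[0,0,0,0,0,-0.12],[0,0,0,0,0,-0.12],[0,0,0,0,0,-0.12]]], jaw=0.05)

```text
time: 0.97
tool_pos: [0.144, -0.5047, 0.6054]
tool_rot: [3.141, 0.001, 1.244]
contact_force: [-0.1, 0.2, 0.1]
opening: 0.0506
grip_force: 0.0
```

>>> drive_effector(increments=[[[0,0,0,0,0,-0.12],[0,0,0,0,0,-0.12],[0,0,0,0,0,-0.12],[0,0,0,0,0,-0.04],[0.033,0.021,0,0,0,0],[0.033,0.021,0,0,0,0],[0.033,0.021,0,0,0,0],[0.033,0.021,0,0,0,0]]])

```text
time: 1.63
tool_pos: [0.2193, -0.366, 0.6044]
tool_rot: [3.142, -0.0, 1.637]
contact_force: [0.3, 0.1, 0.9]
opening: 0.0499
grip_force: 0.0
```

>>> drive_effector(increments=[[[0.033,0.021,0,0,0,0],[0.033,0.021,0,0,0,0],[0.033,0.021,0,0,0,0],[0.033,0.021,0,0,0,0],[0.033,0.021,0,0,0,0],[0.033,0.021,0,0,0,0],[0.033,0.021,0,0,0,0],[0.033,0.021,0,0,0,0]]])

```text
time: 2.3
tool_pos: [0.3691, -0.0908, 0.6049]
tool_rot: [3.141, 0.001, 1.638]
contact_force: [1.4, -0.6, 0.0]
opening: 0.0497
grip_force: 0.0
```

>>> drive_effector(increments=[[[0.039,0.002,0,0,0,0],[0.039,0.002,0,0,0,0],[0.039,0.002,0,0,0,0],[0.039,0.002,0,0,0,0],[0.039,0.002,0,0,0,0],[0.039,0.002,0,0,0,0],[0.039,0.002,0,0,0,0],[0.039,0.002,0,0,0,0]]])

```text
time: 2.97
tool_pos: [0.3631, 0.2215, 0.6049]
tool_rot: [3.141, 0.0, 1.638]
contact_force: [1.1, -1.2, -0.3]
opening: 0.0501
grip_force: 0.0
```

```bash
python3 -c "
from h import *
print(robot.observe()['qpos'].round(3))"
```

```text
[ 0.367  0.072  1.332 -0.     1.737  0.3  ]
```

Add to h.py:
```python
from scipy.spatial.transform import Rotation as Ro
def delta(p):
    s=robot.observe();R=Ro.from_euler('xyz',s['tool_rot']).as_matrix()
    print("tool z",R[:,2].round(3),"y",R[:,1].round(3),"delta(tool)",(R.T@(np.array(p)-s['tool_pos'])).round(4),"q",s['qpos'].round(2))
```

```text
(no output)
```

>>> drive_effector(increments=[[[0,0,0,0,-0.109,0],[0,0,0,0,-0.109,0],[0,0,0,0,-0.109,0],[0,0,0,0,-0.109,0],[0,0,0,0,0,0]]])

```text
time: 3.38
tool_pos: [0.364, 0.2203, 0.604]
tool_rot: [-3.14, 0.441, 1.64]
contact_force: [0.5, -0.0, -0.1]
opening: 0.0496
grip_force: 0.0
```

```bash
python3 -c "
from h import *
delta([.5757,.242,.2445])
c=robot.read_camera('scene')
for n,p,z in [('v2',(325,300),.055),('v1',(262,299),.055),('jar',(395,246),.093)]: print(n,ray(c,*p,z).round(3))"
```

```text
tool z [ 0.028 -0.426 -0.904] y [ 0.998  0.069 -0.002] delta(tool) [0.1598 0.2132 0.3217] q [ 0.49  0.13  1.3  -0.42  1.87  0.33]
v2 [0.765 0.177 0.055]
v1 [0.756 0.036 0.055]
jar [0.648 0.357 0.093]
```

>>> drive_effector(increments=[[[0.0145,0.0194,0.029,0,0,0],[0.0145,0.0194,0.029,0,0,0],[0.0145,0.0194,0.029,0,0,0],[0.0145,0.0194,0.029,0,0,0],[0.0145,0.0194,0.029,0,0,0],[0.0145,0.0194,0.029,0,0,0],[0.0145,0.0194,0.029,0,0,0],[0.0145,0.0194,0.029,0,0,0]]])

```text
time: 4.1
tool_pos: [0.5193, 0.2366, 0.3441]
tool_rot: [3.141, 0.431, 1.635]
contact_force: [-0.5, 0.3, -0.6]
opening: 0.0501
grip_force: 0.0
```

>>> drive_effector(increments=[[[0.0145,0.0194,0.029,0,0,0],[0.0145,0.0194,0.029,0,0,0],[0.0145,0.0194,0.029,0,0,0],[0,0,0,0,0,0]]])

```text
time: 4.43
tool_pos: [0.5773, 0.2423, 0.2393]
tool_rot: [-3.13, 0.435, 1.639]
contact_force: [-2.8, -1.2, -1.0]
opening: 0.0502
grip_force: 0.0
```

```bash
python3 -c "
from h import *
delta([.578,.2086,.172])
c=robot.read_camera('wrist');cv2.imwrite('pics/w1.png',c['image'][...,::-1])"
```

```text
tool z [ 0.017 -0.421 -0.907] y [ 0.998  0.063 -0.011] delta(tool) [-0.0022 -0.0007  0.0753] q [ 0.36  0.74  1.36 -0.44  1.22  0.49]
```

View pics/w1.png

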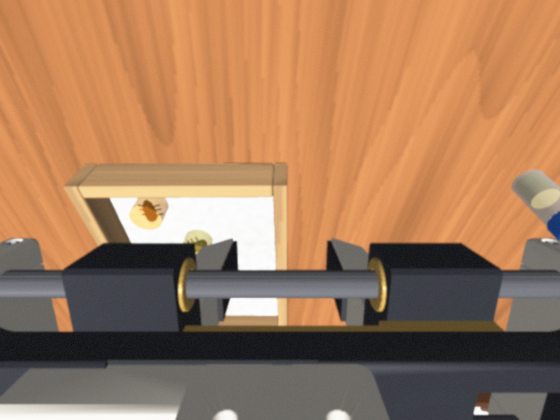

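The wrist view shows the +x wall (column ~281) centred between the finger pads (235 and 330), with the +y wall at rows 165–195.

>>> drive_effector(increments=[[[0,0,0.02,0,0,0],[0,0,0.02,0,0,0],[0,0,0.02,0,0,0],[0,0,0.012,0,0,0],[0,0,0,0,0,0],[0,0,0,0,0,0]]])

```text
time: 4.98
tool_pos: [0.5785, 0.2132, 0.1844]
tool_rot: [3.14, 0.435, 1.636]
contact_force: [-1.0, 0.2, -0.3]
opening: 0.0503
grip_force: 0.0
```

```bash
python3 -c "
from h import *
delta([.578,.2086,.172])
s=robot.observe();R=Ro.from_euler('xyz',s['tool_rot']).as_matrix();print('grasp',s['tool_pos']+.159*R[:,2],'tip',s['tool_pos']+.178*R[:,2])"
```

```text
tool z [ 0.029 -0.42  -0.907] y [0.998 0.066 0.002] delta(tool) [ 0.0012 -0.0008  0.0132] q [ 0.32  0.79  1.44 -0.48  1.08  0.52]
grasp [0.58309503 0.14631007 0.04024663] tip [0.5836482  0.1383229  0.02301587]
```

>>> drive_effector(increments=[[[0,0,0.006,0,0,0],[0,0,0.006,0,0,0],[0,0,0,0,0,0],[0,0,0,0,0,0]]])

```text
time: 5.32
tool_pos: [0.5786, 0.2083, 0.1721]
tool_rot: [-3.141, 0.436, 1.638]
contact_force: [-0.4, -0.7, 1.1]
opening: 0.0503
grip_force: 0.0
```

>>> drive_effector(increments=[[[0,0,0,0,0,0],[0,0,0,0,0,0],[0,0,0,0,0,0],[0,0,0,0,0,0],[0,0,0,0,0,0],[0,0,0,0,0,0]]], jaw=0, clamp_n=50)

```text
time: 5.82
tool_pos: [0.5786, 0.2082, 0.172]
tool_rot: [-3.142, 0.436, 1.638]
contact_force: [-0.1, -0.0, -0.4]
opening: 0.0146
grip_force: 0.2
```

Run:
```python
from h import *
s=robot.observe();R=Ro.from_euler('xyz',s['tool_rot']).as_matrix();print('tip',s['tool_pos']+.178*R[:,2])
for n,rt in [("scene",(225,198,322,262)),("side",(238,190,315,272))]:
    c=robot.read_camera(n)
    for a,ce,b in blobs(c,(0,130,80),(8,255,255),rt): print(n,a,ce,ray(c,*ce,.005).round(4))
```

```text
tip [0.58366308 0.13319537 0.0107021 ]
scene 79 [238.6 212.3] [ 0.4367 -0.0269  0.005 ]
scene 12 [248.2 224.1] [0.4836 0.0009 0.005 ]
side 35 [306.1 204.2] [ 0.4537 -0.0344  0.005 ]
side 5 [292.8 213.4] [0.4839 0.0044 0.005 ]
```

Fingers are still closing; let the grip build.

>>> drive_effector(increments=[[[0,0,0,0,0,0],[0,0,0,0,0,0],[0,0,0,0,0,0],[0,0,0,0,0,0]]], jaw=0, clamp_n=50)

```text
time: 6.25
tool_pos: [0.5785, 0.2082, 0.172]
tool_rot: [-3.141, 0.436, 1.638]
contact_force: [-1.4, 0.0, 1.3]
opening: 0.0096
grip_force: 50.0
```

Run:
```python
from h import *
for n,rp,rt in [("scene",(180,218,220,250),(225,198,322,262)),("side",(270,165,312,192),(238,190,315,272))]:
    c=robot.read_camera(n)
    for a,ce,b in blobs(c,(0,130,80),(8,255,255),rt): print(n,a,ce,ray(c,*ce,.005).round(4))
    for a,ce,s in blobs(c,(0,0,190),(179,60,255),rp,50): print(n,"plate",a,ce,ray(c,*ce,0).round(4))
s=robot.observe();R=Ro.from_euler('xyz',s['tool_rot']).as_matrix();print((R.T@[.0265,-.1333,0]).round(4),(R.T@[0,0,1]).round(4))
```

```text
scene 82 [238.9 212.2] [ 0.4363 -0.0261  0.005 ]
scene 10 [248.5 224.2] [0.484  0.0018 0.005 ]
scene plate 652 [199.8 234. ] [ 0.5102 -0.1324  0.    ]
side 34 [306.1 204.2] [ 0.4537 -0.0344  0.005 ]
side 4 [292.5 213.5] [0.4846 0.0049 0.005 ]
side plate 260 [283.9 178.7] [ 0.5286 -0.125   0.    ]
side plate 144 [302.9 181.9] [ 0.4739 -0.122  -0.    ]
[-0.1222  0.0175  0.0569] [-4.224e-01 -2.000e-04 -9.064e-01]
```

>>> drive_effector(increments=[[[-0.004,0.0006,0.0019,0,0,0],[-0.0077,0.0011,0.0036,0,0,0],[-0.0077,0.0011,0.0036,0,0,0],[-0.0077,0.0011,0.0036,0,0,0],[-0.0077,0.0011,0.0036,0,0,0],[-0.0077,0.0011,0.0036,0,0,0],[-0.0077,0.0011,0.0036,0,0,0],[-0.0077,0.0011,0.0036,0,0,0]]])

```text
time: 7.02
tool_pos: [0.5914, 0.1439, 0.172]
tool_rot: [3.141, 0.436, 1.637]
contact_force: [0.2, 1.4, 1.2]
opening: 0.0096
grip_force: 50.0
```

>>> drive_effector(increments=[[[-0.0077,0.0011,0.0036,0,0,0],[-0.0077,0.0011,0.0036,0,0,0],[-0.0077,0.0011,0.0036,0,0,0],[-0.0077,0.0011,0.0036,0,0,0],[-0.0077,0.0011,0.0036,0,0,0],[-0.0077,0.0011,0.0036,0,0,0],[-0.004,0.0006,0.0019,0,0,0],[0,0,0,0,0,0]]])

```text
time: 7.68
tool_pos: [0.6024, 0.0888, 0.1719]
tool_rot: [-3.142, 0.437, 1.637]
contact_force: [0.1, -1.6, 3.3]
opening: 0.0096
grip_force: 50.0
```

Create m.py:
```python
from h import *
P=np.array([.5102,-.1308])
for n,rt in [("scene",(140,190,322,270)),("side",(238,130,340,272))]:
    c=robot.read_camera(n);cv2.imwrite(f'pics/m_{n}.png',c["image"][...,::-1])
    for a,ce,b in blobs(c,(0,130,80),(8,255,255),rt): print(n,"red",a,ce,ray(c,*ce,.005)[:2].round(4))
    for a,ce,b in blobs(c,(9,90,60),(35,255,255),rt,15): print(n,"or",a,ce,ray(c,*ce,.012)[:2].round(4))
    print("lens axis px",proj(c,[*P,.005]).round(1))
s=robot.observe();print(s["qpos"].round(2),s["contact_force"].round(1),s["torque"].round(2))
```

```bash
python3 m.py
```

```text
scene red 84 [195.2 219.9] [ 0.4613 -0.1491]
scene red 12 [204.8 232.1] [ 0.5082 -0.1182]
scene or 6576 [190.4 227.2] [ 0.4948 -0.158 ]
scene or 2189 [304.8 239. ] [0.5502 0.1536]
scene or 24 [240.6 236.3] [ 0.5334 -0.019 ]
scene or 52 [226.7 240.1] [ 0.5452 -0.056 ]
scene or 24 [275.  247.5] [0.5759 0.0723]
scene or 17 [255.9 247.5] [0.5738 0.022 ]
lens axis px [200.2 232.8]
side red 68 [300.2 168.9] [ 0.4883 -0.1683]
side red 4 [290.  180.8] [ 0.5097 -0.1147]
side or 891 [260.3 144.8] [ 0.6204 -0.2439]
side or 157 [331.3 134.1] [ 0.4146 -0.3342]
side or 8265 [298.8 223.3] [0.4631 0.0411]
side or 50 [283.7 215.4] [0.5054 0.0217]
lens axis px [290.7 176.8]
[ 0.12  0.78  1.51 -0.54  0.95  0.39] [-1.4 -1.4  3.1] [-0.18 -0.11  0.03]
```

>>> drive_effector(increments=[[[-0.0043,0,0.002,0,0,0],[-0.0043,0,0.002,0,0,0],[-0.0043,0,0.002,0,0,0],[0,0,0,0,0,0],[0,0,0,0,0,0]]])

```text
time: 8.2
tool_pos: [0.6032, 0.0754, 0.172]
tool_rot: [3.141, 0.437, 1.638]
contact_force: [0.1, -2.4, 5.1]
opening: 0.0096
grip_force: 50.0
```

```bash
python3 m.py | grep -v or
```

Run:
```python
import cv2,numpy as np
a=cv2.imread('pics/m_scene.png')[150:280,130:330];b=cv2.imread('pics/m_side.png')[110:270,230:400]
a=cv2.resize(a,None,fx=3,fy=3);b=cv2.resize(b,None,fx=1.25,fy=1.25)
cv2.imwrite('pics/v2.png',a)
```

```text
scene red 81 [190.1 220.3] [ 0.4623 -0.1633]
scene red 13 [200.  232.8] [ 0.5102 -0.1312]
lens axis px [200.2 232.8]
side red 72 [300.4 165.7] [ 0.4896 -0.1818]
side red 4 [290.5 177.5] [ 0.5104 -0.1281]
lens axis px [290.7 176.8]
[ 0.1   0.78  1.51 -0.55  0.94  0.38] [ 0.  -3.2  4.3] [-0.4  -0.2  -0.04]
```

View pics/v2.png

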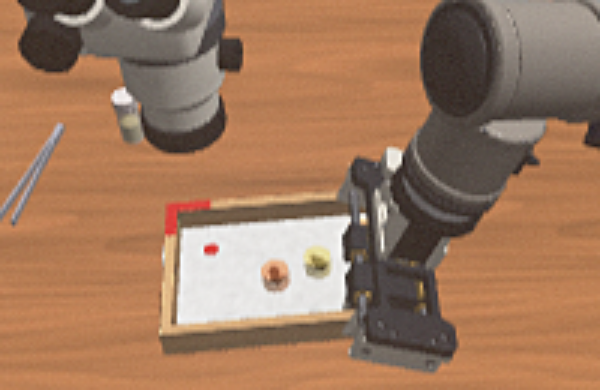

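The red dot sits at scene px (200,232.8), on the lens axis, and the tray is flat with the gripper clear of the lens. Next is the tilt about the bottom corner.

Run:
```python
from h import *
s=robot.observe();R=Ro.from_euler('xyz',s['tool_rot']).as_matrix();p=s['tool_pos']
yaw=np.radians(3.85);c=np.array([.475,-.171,0])
for al in (45,50):
    u=yaw+np.radians(al);a=np.array([np.sin(u),-np.cos(u),0])
    d=.03;D=R.T@(Ro.from_rotvec(a*d).as_matrix()-np.eye(3))@(p-c)
    print(al,"row",D.round(4),(R.T@a*d).round(4))
    for th in (.25,.5):
        Q=Ro.from_rotvec(a*th).as_matrix();q=c+Q@(p-c);T=Q@R
        body=[q+T@np.array([i*.0375,j*.095,k]) for i in(-1,1) for j in(-1,1) for k in(0,.112)]
        print(th,"tcp",q.round(3),"z",T[:,2].round(2),"mindist axis",min(np.hypot(*(b[:2]-[.5102,-.131])) for b in body).round(3),"min y",min(b[1] for b in body).round(3))
```

```text
45 row [-0.0068 -0.0037 -0.0057] [-0.0192  0.0212  0.009 ]
0.25 tcp [0.57  0.037 0.233] z [ 0.18 -0.25 -0.95] mindist axis 0.1 min y -0.032
0.5 tcp [ 0.527 -0.011  0.28 ] z [ 0.34 -0.07 -0.94] mindist axis 0.082 min y -0.057
50 row [-0.0071 -0.0034 -0.0057] [-0.0175  0.023   0.0082]
0.25 tcp [0.573 0.034 0.235] z [ 0.17 -0.23 -0.96] mindist axis 0.099 min y -0.033
0.5 tcp [ 0.535 -0.018  0.283] z [ 0.31 -0.04 -0.95] mindist axis 0.077 min y -0.06
```

>>> drive_effector(increments=[[[-0.0034,-0.0018,-0.0028,-0.0096,0.0106,0.0045],[-0.0034,-0.0018,-0.0028,-0.0096,0.0106,0.0045],[-0.0068,-0.0037,-0.0057,-0.0192,0.0212,0.009],[-0.0068,-0.0037,-0.0057,-0.0192,0.0212,0.009],[-0.0068,-0.0037,-0.0057,-0.0192,0.0212,0.009],[-0.0068,-0.0037,-0.0057,-0.0192,0.0212,0.009],[0,0,0,0,0,0],[0,0,0,0,0,0]]])

```text
time: 8.97
tool_pos: [0.584, 0.054, 0.2104]
tool_rot: [3.03, 0.327, 1.595]
contact_force: [-0.4, -0.8, -1.2]
opening: 0.0097
grip_force: 50.0
```

```bash
python3 m.py
```

Run:
```python
import cv2,numpy as np
a=cv2.imread('pics/m_scene.png')[140:280,120:320];b=cv2.imread('pics/m_side.png')[70:270,220:360]
a=cv2.resize(a,None,fx=2.2,fy=2.2);b=cv2.resize(b,None,fx=2.2,fy=2.2)
h=max(a.shape[0],b.shape[0]);f=lambda i:cv2.copyMakeBorder(i,0,h-i.shape[0],0,0,0)
cv2.imwrite('pics/v3.png',np.hstack([f(a),f(b)]))
```

```text
scene red 76 [189.3 218.8] [ 0.4564 -0.1662]
scene red 9 [199.6 230.3] [ 0.501  -0.1331]
scene or 10246 [228.7 231.9] [ 0.5164 -0.0518]
scene or 25 [233.8 230.3] [ 0.5111 -0.038 ]
scene or 15 [264.3 231.9] [0.5204 0.0454]
scene or 61 [219.7 235.3] [ 0.5275 -0.0757]
scene or 17 [243.6 234.4] [ 0.527 -0.011]
lens axis px [200.2 232.8]
side red 59 [301.7 164.5] [ 0.4866 -0.1876]
side red 4 [291.  175.5] [ 0.5102 -0.1364]
side or 33 [275.3 131.5] [ 0.5871 -0.3149]
side or 167 [330.6 134. ] [ 0.4168 -0.3343]
side or 9967 [295.7 216.1] [0.4744 0.0184]
lens axis px [290.7 176.8]
[ 0.04  0.66  1.61 -0.46  0.81  0.31] [ 0.1  0.1 -1.3] [ 0.09  0.05 -0.  ]
```

View pics/v3.png

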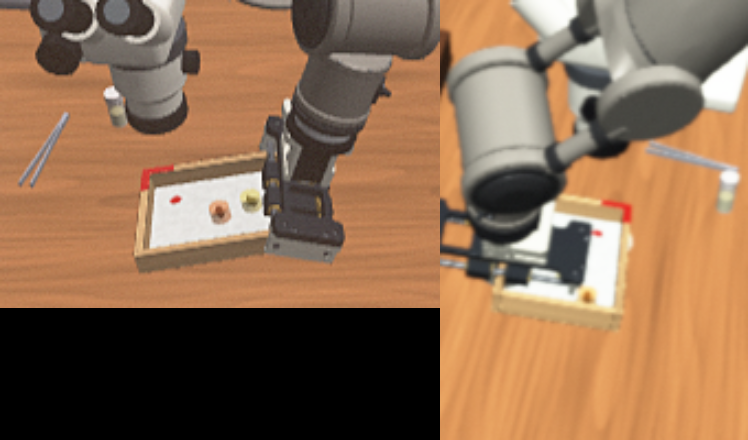

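Tilted by about 8.6°: the corner still looks down, the casts are not sliding yet, and there is a wide gap between wrist and head. Continuing.

>>> drive_effector(increments=[[[-0.0034,-0.0018,-0.0027,-0.0096,0.0106,0.0045],[-0.0068,-0.0037,-0.0056,-0.0192,0.0212,0.009],[-0.0068,-0.0037,-0.0056,-0.0192,0.0212,0.009],[-0.0068,-0.0037,-0.0056,-0.0192,0.0212,0.009],[-0.0068,-0.0037,-0.0056,-0.0192,0.0212,0.009],[-0.0068,-0.0037,-0.0056,-0.0192,0.0212,0.009],[-0.0034,-0.0018,-0.0027,-0.0096,0.0106,0.0045],[0,0,0,0,0,0]]])

```text
time: 9.73
tool_pos: [0.5571, 0.022, 0.2498]
tool_rot: [2.905, 0.193, 1.563]
contact_force: [0.3, 0.3, -0.8]
opening: 0.0094
grip_force: 50.0
```

Add to h.py:
```python
def tri(a,ua,b,ub):
    def lr(c,u):
        d=c["pose"][:3,:3]@np.array([(u[0]-c["cx"])/c["fx"],(u[1]-c["cy"])/c["fy"],1]);return c["pose"][:3,3],d/np.linalg.norm(d)
    A=np.zeros((3,3));B=np.zeros(3)
    for o,d in (lr(a,ua),lr(b,ub)):
        M=np.eye(3)-np.outer(d,d);A+=M;B+=M@o
    return np.linalg.solve(A,B)
```

Create m2.py:
```python
from h import *
a=robot.read_camera("scene");b=robot.read_camera("side")
f=lambda c,rt:min(blobs(c,(0,130,80),(8,255,255),rt,3),key=lambda k:k[0])
A=f(a,(140,190,322,270));B=f(b,(238,130,340,230));print(A,B,"dot",tri(a,A[1],b,B[1]).round(4),"plate",tri(a,(199.7,234.1),b,(290.6,178.8)).round(4))
a=a["image"][140:280,120:320,::-1];b=b["image"][70:270,220:360,::-1]
a=cv2.resize(a,None,fx=2.2,fy=2.2);b=cv2.resize(b,None,fx=2.2,fy=2.2)
h=max(a.shape[0],b.shape[0]);g=lambda i:cv2.copyMakeBorder(i,0,h-i.shape[0],0,0,0)
import sys;cv2.imwrite(sys.argv[1],np.hstack([g(a),g(b)]))
s=robot.observe();print(s["qpos"].round(2),s["contact_force"].round(1),s["torque"].round(2))
```

```bash
python3 m2.py pics/v4.png
```

```text
(np.int32(10), array([197.9, 227.8]), array([196, 227,   5,   3], dtype=int32)) (np.int32(44), array([304.4, 163.5]), array([298, 160,  11,   9], dtype=int32)) dot [ 0.4871 -0.1487  0.0233] plate [ 0.5096 -0.1322 -0.0026]
[-0.05  0.53  1.72 -0.29  0.66  0.14] [-0.9 -0.5 -0.3] [-0.04  0.18 -0.03]
```

View pics/v4.png

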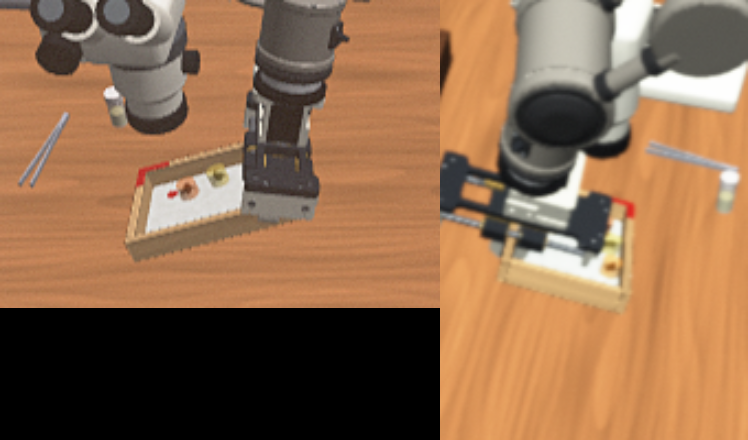

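The casts are now sliding towards the marked corner at about 19°; the wrist stays clear of the head. A bit more tilt.

>>> drive_effector(increments=[[[-0.0034,-0.0018,-0.0027,-0.0096,0.0106,0.0045],[-0.0068,-0.0037,-0.0056,-0.0192,0.0212,0.009],[-0.0068,-0.0037,-0.0056,-0.0192,0.0212,0.009],[-0.0068,-0.0037,-0.0056,-0.0192,0.0212,0.009],[-0.0034,-0.0018,-0.0027,-0.0096,0.0106,0.0045],[0,0,0,0,0,0],[0,0,0,0,0,0],[0,0,0,0,0,0]]])

```text
time: 10.5
tool_pos: [0.5372, -0.0012, 0.2706]
tool_rot: [2.828, 0.102, 1.552]
contact_force: [0.2, -0.5, -1.0]
opening: 0.0096
grip_force: 50.0
```

>>> drive_effector(increments=[[[0,0,0,0,0,0],[0,0,0,0,0,0],[0,0,0,0,0,0],[0,0,0,0,0,0]]])

```text
time: 10.83
tool_pos: [0.5371, -0.0012, 0.2707]
tool_rot: [2.828, 0.102, 1.552]
contact_force: [0.1, -0.6, -0.4]
opening: 0.0094
grip_force: 50.0
```

```bash
python3 m2.py pics/v5.png
```

```text
(np.int32(7), array([196.7, 226.3]), array([195, 225,   4,   3], dtype=int32)) (np.int32(25), array([306.3, 163.4]), array([303, 160,   6,   8], dtype=int32)) dot [ 0.4815 -0.1521  0.0224] plate [ 0.5096 -0.1322 -0.0026]
[-0.13  0.45  1.8  -0.12  0.57 -0.04] [ 0.1 -0.9 -0.5] [-0.12  0.19  0.  ]
```

View pics/v5.png

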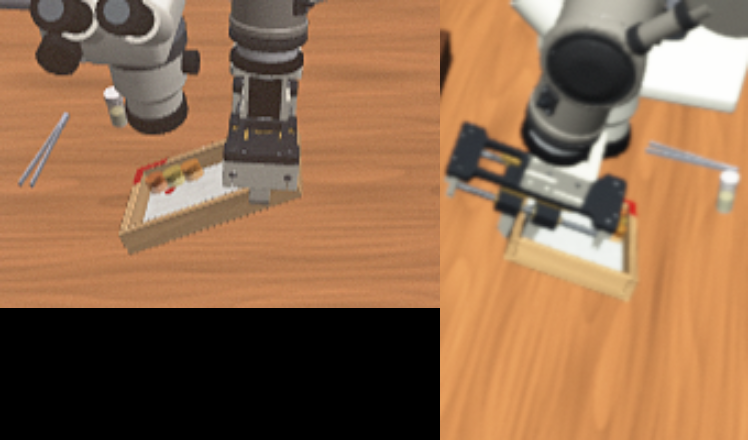

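The three casts are lined up along the -x wall with the first in the corner (scene crop px (157,185), (174,177), (192,170)). I'll check this in the predicted tray frame.

Run:
```python
from h import *
a=robot.read_camera("scene");s=robot.observe()
R1=Ro.from_euler('xyz',s['tool_rot']).as_matrix();R0=Ro.from_euler('xyz',[3.141,.437,1.638]).as_matrix()
y=np.radians(3.85);M=R1@R0.T;Rt=M@Ro.from_euler('z',3.85,degrees=True).as_matrix()
p0=np.array([.6032,.0754,.172]);c0=np.array([.5102,-.131,0])-Ro.from_euler('z',3.85,degrees=True).as_matrix()@[-.037,-.067,0]
t=s['tool_pos']+M@(c0-p0)
for n,q in dict(pivot=(-75,-105,0),corner=(-65,-95,5),mark=(-37,-67,5),c1=(-53,-83,14),c2=(-53,-59,14),c3=(-53,-35,14),rim=(75,-105,30)).items():
    w=t+Rt@np.array(q)/1000;print(n,w.round(4),proj(a,w).round(1))
print("tilt",np.degrees(np.arccos(Rt[2,2])),"floor gravity dir in tray",(Rt.T@[0,0,-1]).round(3))
im=a["image"][195:260,165:235,::-1];cv2.imwrite("pics/v6.png",cv2.resize(im,None,fx=8,fy=8,interpolation=cv2.INTER_CUBIC))
```

```text
pivot [ 0.4753 -0.1713 -0.0017] [187.1 225.4]
corner [ 0.4823 -0.1634  0.009 ] [189.1 224.6]
mark [ 0.5058 -0.1366  0.0262] [197.1 226.5]
c1 [ 0.4898 -0.1548  0.0244] [191.1 222.8]
c2 [ 0.4871 -0.1322  0.0318] [199.1 220. ]
c3 [ 0.4844 -0.1095  0.0392] [207.2 217.2]
rim [ 0.6095 -0.1792  0.0713] [173.2 246.5]
tilt 25.779168112085152 floor gravity dir in tray [-0.307 -0.308 -0.9  ]
```

View pics/v6.png

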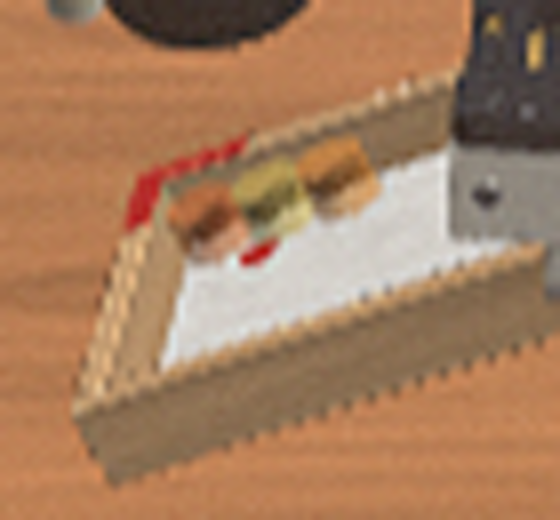

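The casts match the predicted row in the corner to within a pixel (190.6,222.8), (199,220), (207.5,217.2). They are touching, and the corner is down. I'll confirm they are at rest and hand in.

>>> drive_effector(increments=[[[0,0,0,0,0,0],[0,0,0,0,0,0],[0,0,0,0,0,0],[0,0,0,0,0,0],[0,0,0,0,0,0],[0,0,0,0,0,0]]])

```text
time: 11.48
tool_pos: [0.5371, -0.0014, 0.2709]
tool_rot: [2.827, 0.102, 1.552]
contact_force: [-0.8, -0.4, -1.1]
opening: 0.0094
grip_force: 50.0
```

Run:
```python
from h import *
a=robot.read_camera("scene")["image"][195:225,180:215].astype(int);b=cv2.imread("pics/v6.png")
print("grip",robot.observe()["grip_force"]);print(np.abs(a-robot.read_camera("scene")["image"][195:225,180:215]).mean())
print(robot.hand_in())
```

```text
grip 50.003732442855835
2.7203174603174602
the job is handed in; nothing more can be done
None
```

I handed the job in at about 11.5 s. I slid the tray flat until the red dot was centred under the lens to about 1 mm. I then tipped it about 26° on its marked corner, which stayed down, and all three beetle casts slid into that corner in a touching row along one wall. The arm is still gripping and holding the tray tilted, and no knocks showed in the images or force readings; no verdict came back at hand-in.

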